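# Tip-test two lens modules for a loose carriage and sort them

### The arm

A 6-joint arm with a two-finger parallel gripper is mounted at the origin on the work surface. World frame = base frame: x ahead of the robot, y to its left, z up, the work surface at z = 0. Lengths are in mm, angles in rad, forces in N, time in s.
With the tool pointing down it reaches from about 275 to 825 mm from the base axis. Payload 4.9 kg.
Tool frame: the origin (TCP) lies at the very end of the fingers, on their centre line; the grasp point (between the pads) lies 19 mm behind it; x points along the fingers, y is the direction in which the jaws open and shut, and the axes are right-handed (so a half turn about x gives the same grasp; the last joint's range is limited). The gripper opens to 85 mm and grips with 20 to 120 N. Pads are 22 mm wide; open, the fingers measure 114 mm over their backs; the gripper's body (76 mm by 85 mm) begins 54 mm behind the grasp point. The pads swing forward as they close: fully open they stand 13 mm farther back than shut.
Start: joints at [1.026, 0.326, -0.193, 1.052, 0, 1.437], TCP at [219.635, 504.261, 231.281] pointing down, gripper open.
Joint ranges: [-2.65, 2.65], [-0.97, 1.79], [-1.3, 1.35], [-1.93, 2.1], [-1.47, 1.37], [-3.14, 3.14]. Speed limits (rad/s): [2.57, 2.57, 3.14, 3.14, 3.14, 3.14].

### API

Orientations are given as a unit quaternion [x, y, z, w].
In Python, from workcell import * gives the robot as it stands. The module is installed in compiled form; this text tells all that it offers.
- The arm moves only by the tool step_arm, never from a script. Its argument "targets" is a list of rows, each a list of 6 numbers: the shift along the tool's x, y, z as a fraction of full scale, then the turn, a rotation vector about the tool's x, y, z as a fraction of full scale. In form: [[dx, dy, dz, ax, ay, az], ...]. A call has 1 to 10 rows; each row shifts and turns the commanded pose from where the row before left it, along the tool's axes as they then stand; what a row does not reach is not made up. Full scale, the value 1, is 0.1 m for a shift and 360 degrees for a turn. A row lasts 1/10 s, in which the tool goes at most 50 mm and 8.59 degrees, less where a joint would pass 70% of its speed; a pose out of reach is approached as far as the arm can. A call with a number of a shift or a turn outside -1 to 1 is refused whole. A call with a gripper value outside its range is refused whole. "fingers" is the finger opening in mm, from 0 to 85.4, set as the call begins (left out, the last holds). The fingers move at their own pace and stop on an object; the grip force is fixed at half the most. Time passes only in rows, so rows that do not move let the fingers close. It gives the time, the measured TCP pose, the force and the opening at its end, in the units of the state.
- observe(): the state, without advancing time (a new reading comes with each control period).
- snapshot(name): name is "side" or "top"; returns the picture (384x512x3 uint8, red, green, blue); there is no depth.
- camera_model(name): a dict with "fx", "fy", "cx", "cy" (pixels), "T" (4x4, takes a point from camera to world coordinates). Camera axes: x right, y up, looking along -z (the intrinsics and any distortion apply to the point x, -y, -z); pixel columns grow to the right and rows downward; lengths in mm; the calibration is good to about 2 mm. A picture is of the moment at which its call begins. camera_model takes no time and is no camera call.
- finish_job(): hands the job in, once; it reports no verdict.
Trained networks look in the newest picture that a camera, given by its name, has taken for a name from the list of things; names that differ only in an ending like _2 or _b are one class to them, and where a whole thing is asked for, a point or a joint stands for the part that bears it (a point fixed in the world has none). Each returns a list of dicts, best first, with "score" (0 to 1); they miss things now and then, are a little off and sometimes report something else, mostly with a low value. They report only what shows in the picture. A call takes as long as a camera call. They do not tell look-alikes from the thing itself.
- outline_of(camera, thing): "mask" (384x512 bool, what is visible of it) and "pixel" ([row, column] in pixels, amid what is visible of it).
The state is a dict: "time": time; "joint_positions": joint angles; "joint_vel": joint speeds; "joint_torque": joint torques, N m; "position": TCP position; "ee_rot": TCP orientation; "ft_force": force on the tool from outside, world axes, zero at the start; "wrist_torque": the same for the moment, N m; "gripper_width": finger opening in mm.
Only numpy, scipy, OpenCV 4.12 (cv2) and the standard library are available. Lean on these libraries where they do the work, as an engineer would, in place of code of your own. Each camera call takes 0.05 s, during which the arm holds its last target. There are 200 camera calls.

### The job

One of the two closed lens modules lying on the bench has a carriage that was never pinned. Take the long module first, then the short one: lift each off the bench and tip its length about 40 degrees, one end down, so that a loose carriage slides to the end of its slot, then level it again. Set the module with the loose carriage down in the deep rework bin and the sound one in the shallow pass tray, each flat with its slot up, without dropping them, and leave the other things on the bench where they are.

Things in the scene. Friction and masses are not known exactly. Their poses are not given: they have to be found in the camera images.
- long_module_mid (a point): centre of the long lens module, a closed black block 116 mm long, 44 wide, 46 high, lying on its underside, with a white-capped snout (42 mm across, 14 long) on its +x end: 130 mm over all. Point: middle of the 116 mm block, 23 mm above its underside. x: along it to the white cap; z: up, out of the slotted face. About 0.3 kg. Grip it across the 44 mm width.
- short_module_mid (a point): centre of the short lens module, a closed black block 78 mm long, 44 wide, 46 high, lying on its underside, with a white-capped snout (42 mm across, 14 long) on its +x end: 92 mm over all. Point: middle of the 78 mm block, 23 mm above its underside. x: along it to the white cap; z: up, out of the slotted face. About 0.3 kg. Grip it across the 44 mm width.
- long_module_carriage (a joint): carriage of the long module, a bright 16 x 11 mm block seen in the 49 x 14 mm slot on top: m along the module's x, 0 = mid-slot (start), -0.015 to 0.015. If loose it slides to the lower end within 0.5 s when the length is tipped over 20 degrees (30 is sure) and stays there once level; if sound it moves under 3 mm. Just one of the two is loose, either one.
- short_module_carriage (a joint): carriage of the short module, a bright 16 x 11 mm block seen in the 49 x 14 mm slot on top: m along the module's x, 0 = mid-slot (start), -0.015 to 0.015. If loose it slides to the lower end within 0.5 s when the length is tipped over 20 degrees (30 is sure) and stays there once level; if sound it moves under 3 mm. Just one of the two is loose, either one.
- rework_bin: deep black open bin, walls 50 mm high, 190 x 160 mm outside, walls 5 mm thick, floor 5 mm; fixed to the bench. Origin at the centre of its underside, x along the 190 mm side, z up. It may stand on the robot's left or right.
- pass_tray: shallow white open tray, rim 18 mm high, 190 x 160 mm outside, walls 5 mm thick, floor 5 mm; fixed to the bench. Origin at the centre of its underside, x along the 190 mm side, z up. It may stand on the robot's left or right.
- barrel_1: finished round barrel standing on a white foot, 60 mm across, 95 mm high; origin under its centre. Leave alone.
- barrel_2: a second such barrel, 60 mm across, 95 mm high; origin under its centre. Leave alone.
- screwdriver: white electric screwdriver lying on the bench, 195 mm long, 34 mm thick, its length along its x from -70 to 125 mm; origin under its handle. Leave alone.
- pen_pot: white square pen pot, 50 x 50 mm, 75 mm high, with a lower pot 50 mm high joined on its -x side, 90 mm long over both; origin under the taller pot. Leave alone.
Mind the look-alikes: they are no part of the job. Leave any blue or green look-alike of the part that bears short_module_mid alone. Of the things that look like the pass_tray, the larger one is meant.

How it is judged:
By the outcome, as a careful person would: the job done as asked, in the order asked, and still so for the second after the job is handed in, with the robot touching nothing.
It also fails if it takes over 64 s, if anything falls off the work surface, if the arm or the gripper's body presses on something with over 40 N, if the wrist force passes 120 N, or if a joint passes its speed limit or range.

## Working session

There is one attempt and no reset: what is moved stays moved. The work goes in short steps, Python scripts to look and compute and a tool call to move; the robot and the scene stay as the last step left them, time stands still between calls to the robot, and variables do not carry over. Pictures are saved under pics/ and viewed, about 8 in all and at most 12, crops included, and the job is handed in when it is done.

Besides the shell and the picture viewer there is one more tool, called by a JSON object that holds its "api" and its "payload", one argument or row to a line. step_arm: Moves the arm, as the interface text tells. Its arguments: {"type":"object","properties":{"targets":{"type":"array"},"fingers":{"type":"number"}},"required":["targets"]}

```bash
mkdir -p pics; python3 - <<'E'
from workcell import *
import cv2,numpy as np
s=observe();print({k:np.round(v,3).tolist() for k,v in s.items()})
for n in("side","top"):
    im=snapshot(n);cv2.imwrite(f"pics/{n}0.png",cv2.resize(im[:,:,::-1],(800,600),interpolation=cv2.INTER_CUBIC))
    c=camera_model(n);print(n,{k:np.round(v,3).tolist() for k,v in c.items()})
    for t in["long_module_mid","short_module_mid","rework_bin","pass_tray"]:
        for d in outline_of(n,t): print(n,t,round(d["score"],2),np.round(d["pixel"]),d["mask"].sum())
E
```

```text
{'time': 0.0, 'joint_positions': [1.026, 0.327, -0.194, 1.052, 0.0, 1.437], 'joint_vel': [0.0, -0.0, -0.002, -0.0, -0.0, 0.0], 'joint_torque': [0.001, -44.34, 26.244, 0.016, -0.0, -0.0], 'position': [219.303, 503.714, 230.495], 'ee_rot': [0.144, 0.692, -0.145, 0.692], 'ft_force': [0.139, -0.206, 0.009], 'wrist_torque': [0.073, 0.016, 0.01], 'gripper_width': 85.228}
side {'fx': 356.682, 'fy': 356.682, 'cx': 257.981, 'cy': 191.92, 'T': [[0.885, 0.243, -0.397, 90.304], [-0.465, 0.455, -0.759, -731.772], [-0.004, 0.856, 0.516, 574.942], [0.0, 0.0, 0.0, 1.0]]}
side long_module_mid 0.91 [221. 278.] 1148
side short_module_mid 0.96 [197. 305.] 570
side short_module_mid 0.88 [195. 256.] 649
side rework_bin 0.93 [275. 343.] 6608
side pass_tray 0.77 [170. 141.] 830
side pass_tray 0.72 [169. 216.] 1436
top {'fx': 411.026, 'fy': 411.026, 'cx': 252.879, 'cy': 184.745, 'T': [[-0.032, 0.978, -0.208, 282.842], [-0.999, -0.033, 0.001, 34.921], [-0.005, 0.208, 0.978, 1129.035], [0.0, 0.0, 0.0, 1.0]]}
top long_module_mid 0.58 [194. 290.] 878
top short_module_mid 0.91 [146. 262.] 614
top short_module_mid 0.72 [191. 236.] 601
top short_module_mid 0.57 [238. 216.] 656
top rework_bin 0.8 [183. 378.] 4563
top pass_tray 0.88 [204. 153.] 4003
top pass_tray 0.73 [292. 106.] 2605
```

View pics/top0.png

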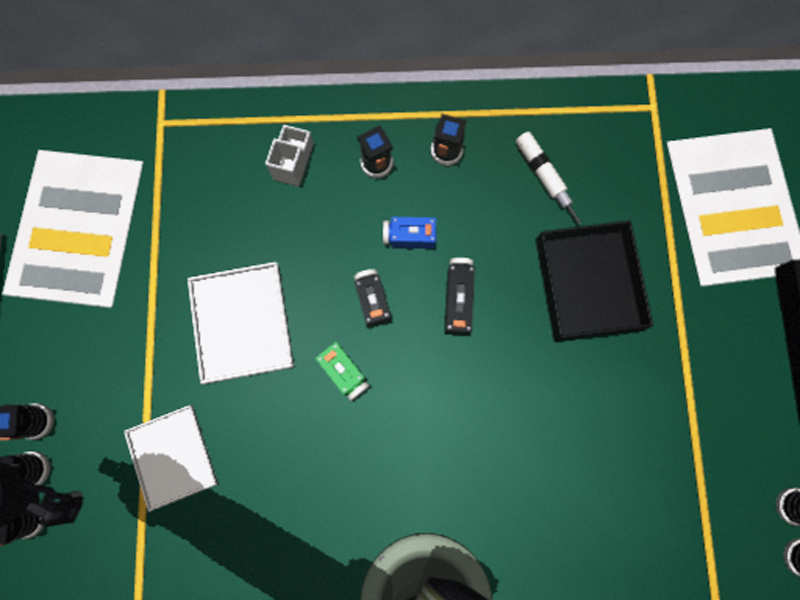

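View pics/side0.png

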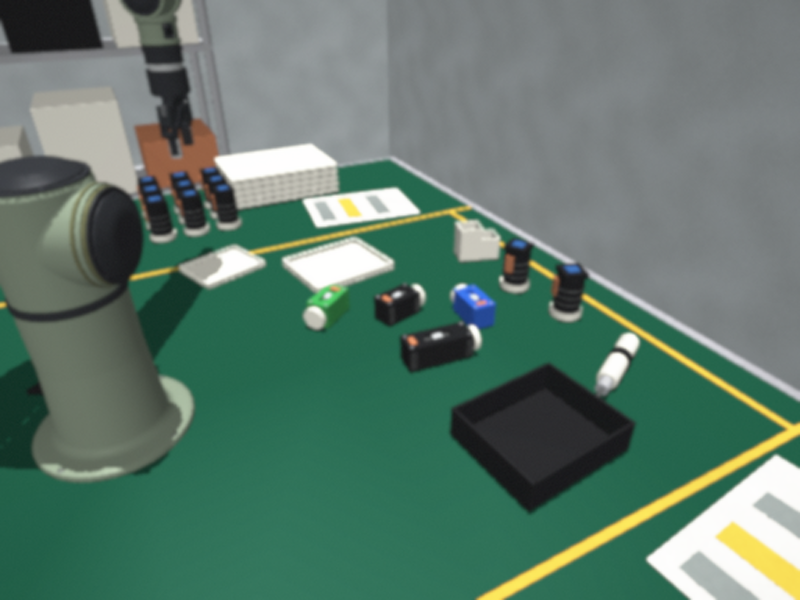

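The top view shows these short-module candidates (row, col in the 800x600 view):
- Black at (297,373).
- Blue at (232,410).
- Green at (370,342).

The black one fits the description. The long module is at (296,460). The white trays are at (322,240), the larger, and (457,172), the smaller, so I'll use the larger. The black bin is at (282,595), on the robot's right.

Next I fit poses using silhouettes from both views.

```bash
cat > h.py <<'E'
import numpy as np,cv2
from workcell import *
from scipy.optimize import minimize
def proj(n,P):
    c=camera_model(n);T=np.array(c["T"]);q=(np.atleast_2d(P)-T[:3,3])@T[:3,:3]
    return np.c_[c["cx"]+c["fx"]*q[:,0]/-q[:,2],c["cy"]-c["fy"]*q[:,1]/-q[:,2]]
def box(l,w,h): return np.array([[a*l/2,b*w/2,c*h] for a in(-1,1) for b in(-1,1) for c in(0,1)])
def module(L):
    t=np.linspace(0,2*np.pi,24)
    cyl=[np.c_[0*t+x,21*np.cos(t),23+21*np.sin(t)] for x in(L/2,L/2+14)]
    return [box(L,44,46),np.vstack(cyl)]
def pose(P,p): # x,y,yaw,z underside
    c,s=np.cos(p[2]),np.sin(p[2]);return P@np.array([[c,s,0],[-s,c,0],[0,0,1]])+[p[0],p[1],p[3]]
def sil(n,parts,p):
    im=np.zeros((384*4,512*4),np.uint8)
    for P in parts: cv2.fillConvexPoly(im,cv2.convexHull(np.round((proj(n,pose(P,p))+.5)*4).astype(np.int32)),1)
    return cv2.resize(im.astype(np.float32),(512,384),interpolation=cv2.INTER_AREA)
def fit(parts,masks,p0):
    sc=np.array([1,1,.02,1]);p0=np.array(p0,float)
    def f(u):
        p=p0+u*sc;e=0
        for n,m in masks.items():
            s=sil(n,parts,p);e+=1-np.minimum(s,m).sum()/np.maximum(s,m).sum()
        return e
    S=np.vstack([np.zeros(4),np.eye(4)*[15,15,8,8]])
    r=minimize(f,np.zeros(4),method="Nelder-Mead",options=dict(initial_simplex=S,xatol=.05,fatol=1e-5,maxiter=400))
    return p0+r.x*sc,r.fun
def ray(n,px,z):
    c=camera_model(n);T=np.array(c["T"]);d=T[:3,:3]@[(px[0]-c["cx"])/c["fx"],-(px[1]-c["cy"])/c["fy"],-1]
    return T[:3,3]+d*(z-T[2,3])/d[2]
def near(n,t,rc): 
    d=min(outline_of(n,t),key=lambda d:np.hypot(*(np.array(d["pixel"])-rc)));print(n,t,round(d["score"],2),np.round(d["pixel"]));return d["mask"].astype(np.float32)
E
python3 - <<'E'
from h import *
ims={n:snapshot(n) for n in("side","top")}
def go(t,parts,rt,rs,px,h,yaw):
    p0=[*ray("top",px,h)[:2],yaw,0]
    m={"top":near("top",t,rt)}
    if rs: m["side"]=near("side",t,rs)
    for k in ([m] if len(m)==1 else [m,{"top":m["top"]},{"side":m["side"]}]):
        p,e=fit(parts,k,p0);print(t,list(k),np.round(p,3),round(e,3))
    return fit(parts,m,p0)[0]
L=go("long_module_mid",module(116),(194,290),(221,278),(293,190),30,-.05)
S=go("short_module_mid",module(78),(191,236),(195,256),(238,190),30,.15)
B=go("rework_bin",[box(190,160,50)],(183,378),(275,343),(380,180),20,0.08)
T=go("pass_tray",[box(190,160,18)],(204,153),(169,216),(154,206),10,0.1)
np.save("poses.npy",[L,S,B,T])
o=ims["top"][:,:,::-1].copy();o=cv2.resize(o,None,fx=4,fy=4,interpolation=cv2.INTER_CUBIC)
o2=cv2.resize(ims["side"][:,:,::-1],None,fx=4,fy=4,interpolation=cv2.INTER_CUBIC)
for n,im in(("top",o),("side",o2)):
  for parts,p in((module(116),L),(module(78),S),([box(190,160,50)],B),([box(190,160,18)],T)):
    for P in parts: cv2.polylines(im,[cv2.convexHull(np.round((proj(n,pose(P,p))+.5)*4).astype(np.int32))],True,(0,0,255),1)
a=cv2.resize(o[4*140:4*260,4*110:4*430],(800,300));b=cv2.resize(o2[4*130:4*340,4*170:4*410],(343,300))
cv2.imwrite("pics/fit.png",np.vstack([a,np.hstack([b,np.zeros((300,457,3),np.uint8)])]))
E
```

```text
top long_module_mid 0.85 [191. 289.]
side long_module_mid 0.92 [218. 279.]
long_module_mid ['top', 'side'] [ 4.95571e+02 -7.60290e+01 -1.07000e-01  4.31000e-01] 0.094
long_module_mid ['top'] [ 4.94905e+02 -7.54690e+01 -9.80000e-02  4.38000e+00] 0.046
long_module_mid ['side'] [ 4.99351e+02 -6.77050e+01 -1.37000e-01 -6.61000e+00] 0.039
top short_module_mid 0.59 [191. 238.]
side short_module_mid 0.9 [191. 253.]
short_module_mid ['top', 'side'] [4.97408e+02 7.60330e+01 2.52000e-01 1.30100e+00] 0.117
short_module_mid ['top'] [4.98193e+02 7.57680e+01 2.41000e-01 2.97000e-01] 0.055
short_module_mid ['side'] [ 4.98468e+02  8.00590e+01  2.44000e-01 -1.80700e+00] 0.046
top rework_bin 0.91 [181. 380.]
side rework_bin 0.82 [276. 342.]
rework_bin ['top', 'side'] [ 5.21932e+02 -3.11598e+02  9.80000e-02 -2.77700e+00] 0.047
rework_bin ['top'] [ 5.21362e+02 -3.11224e+02  9.50000e-02  8.25000e-01] 0.028
rework_bin ['side'] [ 5.25985e+02 -3.07608e+02  9.20000e-02 -7.60200e+00] 0.016
top pass_tray 0.94 [205. 154.]
side pass_tray 0.83 [167. 215.]
pass_tray ['top', 'side'] [4.71185e+02 3.10465e+02 1.56000e-01 1.68200e+00] 0.118
pass_tray ['top'] [ 4.73929e+02  3.13313e+02  1.53000e-01 -1.11430e+01] 0.019
pass_tray ['side'] [ 4.70177e+02  3.17354e+02  1.50000e-01 -6.94000e-01] 0.074
```

View pics/fit.png

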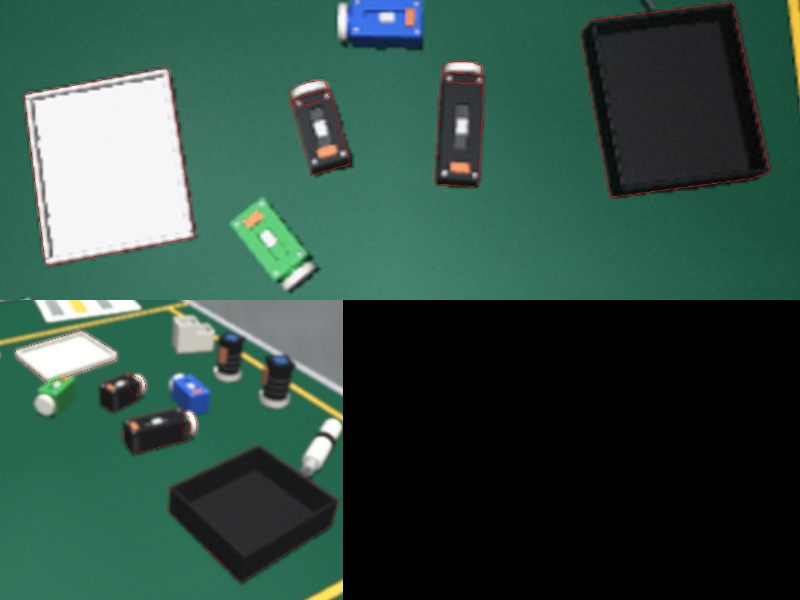

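The overlay fits everything well. The black short module is at crop (315,125), with the blue and green look-alikes well apart from it, and both undersides fit z≈0. Now I'll write a planner that gives row values.

```bash
cat > plan.py <<'E'
from h import *
from scipy.spatial.transform import Rotation as Ro
def down(yaw): # tool x down, tool z = module x
    c,s=np.cos(yaw),np.sin(yaw);return Ro.from_matrix(np.array([[0,-s,c],[0,c,s],[-1,0,0]]))
def state():
    s=observe();R=Ro.from_quat(s["ee_rot"]);print("t",round(s["time"],2),"p",np.round(s["position"],1),"R",R.as_matrix().round(2).tolist(),"w",round(s["gripper_width"],1),"F",np.round(s["ft_force"],1),"q",np.round(s["joint_positions"],2));return np.array(s["position"]),R
def plan(p,R,legs): # legs: (pos,Rot,n)
    for q,Q,n in legs:
        out=[];rel=(R.inv()*Q).as_rotvec();p0,R0=p.copy(),R
        for k in range(1,n+1):
            tp=p0+(np.array(q)-p0)*k/n;tR=R0*Ro.from_rotvec(rel*k/n)
            d=np.round(R.inv().apply(tp-p)/100,2 if np.linalg.norm(np.array(q)-p0)>60 and k<n else 3);a=np.round((R.inv()*tR).as_rotvec()/(2*np.pi),3)
            p=p+R.apply(d*100);R=R*Ro.from_rotvec(a*2*np.pi);out.append([*d.tolist(),*a.tolist()])
        print(str(out).replace(" ","").replace("0.0,","0,").replace("0.0]","0]").replace("-0,","0,"))
    return p,R
E
python3 - <<'E'
from plan import *
p,R=state()
L=down(-.1)
print((R.inv()*L).as_rotvec(), (R.inv()*L*Ro.from_euler('x',np.pi)).as_rotvec())
plan(p,R,[([330,250,220],R*Ro.from_rotvec((R.inv()*L).as_rotvec()*.4),8),([495,-76,150],L,9),([495,-76,10],L,7)])
E
```

```text
t 1.0 p [219.6 504.3 231.3] R [[0.0, 0.4, 0.92], [0.0, 0.92, -0.4], [-1.0, 0.0, 0.0]] w 85.6 F [-0.2 -0.1 -0.4] q [ 1.03  0.33 -0.19  1.05 -0.    1.44]
[-3.10783191e-01  1.43154249e-05 -1.88930690e-05] [ 2.83080946e+00 -2.69586757e-05 -2.04267976e-05]
[[0.01,-0.24,0.25,-0.002,0,-0],[0.02,-0.24,0.25,-0.003,0,-0],[0.01,-0.24,0.25,-0.002,0,-0],[0.02,-0.25,0.24,-0.003,0,-0],[0.01,-0.25,0.24,-0.002,0,-0],[0.01,-0.25,0.24,-0.003,0,-0],[0.02,-0.26,0.23,-0.002,0,-0],[0.013,-0.265,0.222,-0.003,0,-0]]
[[0.08,-0.3,0.28,-0.003,0,-0],[0.08,-0.3,0.27,-0.004,0,-0],[0.07,-0.31,0.26,-0.003,0,-0],[0.08,-0.31,0.26,-0.003,0,-0],[0.08,-0.32,0.26,-0.003,0,-0],[0.08,-0.32,0.24,-0.004,0,-0],[0.07,-0.33,0.24,-0.003,0,-0],[0.08,-0.33,0.23,-0.003,0,-0],[0.08,-0.337,0.23,-0.003,0,-0]]
[[0.2,0,0,0,0,-0],[0.2,0,0,0,0,-0],[0.2,0,0,0,0,-0],[0.2,0,0,0,0,-0],[0.2,0,0,0,0,-0],[0.2,0,0,0,0,-0],[0.2,0,0,0,0,-0]]
```

{"api": "step_arm", "payload": {
  "targets": [
    [0.01, -0.24, 0.25, -0.002, 0, 0],
    [0.02, -0.24, 0.25, -0.003, 0, 0],
    [0.01, -0.24, 0.25, -0.002, 0, 0],
    [0.02, -0.25, 0.24, -0.003, 0, 0],
    [0.01, -0.25, 0.24, -0.002, 0, 0],
    [0.01, -0.25, 0.24, -0.003, 0, 0],
    [0.02, -0.26, 0.23, -0.002, 0, 0],
    [0.013, -0.265, 0.222, -0.003, 0, 0]
  ],
  "fingers": 85
}}

```text
time: 1.8
position: [330.4, 248.7, 220.1]
ee_rot: [0.1, 0.7, -0.1, 0.7]
ft_force: [0.4, 0.3, -0.4]
gripper_width: 85.0
```

{"api": "step_arm", "payload": {
  "targets": [
    [0.08, -0.3, 0.28, -0.003, 0, 0],
    [0.08, -0.3, 0.27, -0.004, 0, 0],
    [0.07, -0.31, 0.26, -0.003, 0, 0],
    [0.08, -0.31, 0.26, -0.003, 0, 0],
    [0.08, -0.32, 0.26, -0.003, 0, 0],
    [0.08, -0.32, 0.24, -0.004, 0, 0],
    [0.07, -0.33, 0.24, -0.003, 0, 0],
    [0.08, -0.33, 0.23, -0.003, 0, 0],
    [0.08, -0.337, 0.23, -0.003, 0, 0],
    [0, 0, 0, 0, 0, 0]
  ]
}}

```text
time: 2.8
position: [497.2, -80.2, 149.3]
ee_rot: [0.038, 0.705, -0.039, 0.707]
ft_force: [-0.3, -0.1, -0.5]
gripper_width: 84.9
```

```bash
python3 - <<'E'
from plan import *
p,R=state()
L=down(-.1)
plan(p,R,[([495,-75.5,10],L,8)])
im=snapshot("side");cv2.imwrite("pics/s1.png",cv2.resize(im[130:290,190:400,::-1],(788,600),interpolation=cv2.INTER_CUBIC))
E
```

```text
t 2.8 p [497.2 -80.2 149.3] R [[0.0, 0.11, 0.99], [-0.0, 0.99, -0.11], [-1.0, -0.0, 0.0]] w 84.9 F [-0.3 -0.1 -0.5] q [-0.31  0.31 -0.44  0.82 -0.   -0.2 ]
[[0.17,0.01,0,0,0,0],[0.18,0,-0.01,0,0,0],[0.17,0.01,0,0,0,0],[0.18,0,0,-0.001,0,0],[0.17,0.01,-0.01,0,0,0],[0.17,0,0,0,0,0],[0.18,0.01,-0.01,0,0,0],[0.173,0.006,0.001,0,0,0]]
```

View pics/s1.png

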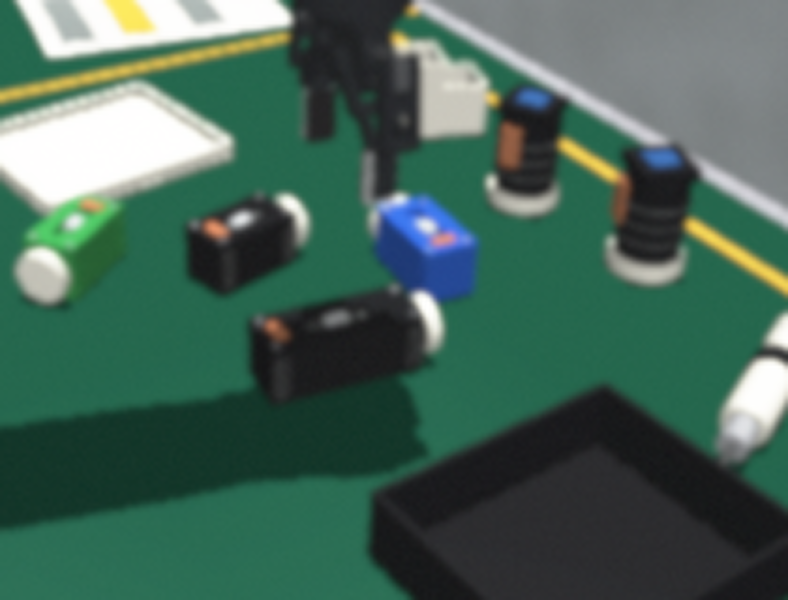

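The side crop shows the open jaws above the long module at (345,345), with a free way down. Descending in two stages.

{"api": "step_arm", "payload": {
  "targets": [
    [0.17, 0.01, 0, 0, 0, 0],
    [0.17, 0.01, -0.01, 0, 0, 0],
    [0.17, 0.01, 0, 0, 0, 0],
    [0.17, 0.01, -0.01, 0, 0, 0],
    [0.1, 0, 0, 0, 0, 0],
    [0, 0, 0, 0, 0, 0],
    [0, 0, 0, 0, 0, 0]
  ]
}}

```text
time: 3.55
position: [493.5, -71.5, 72.5]
ee_rot: [0.036, 0.706, -0.036, 0.706]
ft_force: [0.1, 0.3, 0.1]
gripper_width: 85.0
```

```bash
python3 - <<'E'
from plan import *
p,R=state()
plan(p,R,[([495,-75.5,10],down(-.1),4)])
E
```

```text
t 3.55 p [493.5 -71.5  72.5] R [[0.0, 0.1, 0.99], [-0.0, 0.99, -0.1], [-1.0, -0.0, 0.0]] w 85.0 F [0.1 0.3 0.1] q [-0.29  0.41 -0.54  0.63  0.   -0.19]
[[0.16,-0.01,0,0,0,0],[0.15,-0.01,0.01,0,0,0],[0.16,-0.01,0,0,0,0],[0.155,-0.008,0.009,0,0,0]]
```

{"api": "step_arm", "payload": {
  "targets": [
    [0.16, -0.01, 0, 0, 0, 0],
    [0.15, -0.01, 0.01, 0, 0, 0],
    [0.16, -0.01, 0, 0, 0, 0],
    [0.155, -0.008, 0.007, 0, 0, 0],
    [0, 0, 0, 0, 0, 0],
    [0, 0, 0, 0, 0, 0]
  ]
}}

```text
time: 4.15
position: [495.1, -75.8, 10.2]
ee_rot: [0.036, 0.706, -0.036, 0.706]
ft_force: [-0.7, 0.5, 0.8]
gripper_width: 84.6
```

{"api": "step_arm", "payload": {
  "targets": [
    [0, 0, 0, 0, 0, 0],
    [0, 0, 0, 0, 0, 0],
    [0, 0, 0, 0, 0, 0],
    [0, 0, 0, 0, 0, 0],
    [0, 0, 0, 0, 0, 0],
    [0, 0, 0, 0, 0, 0],
    [0, 0, 0, 0, 0, 0]
  ],
  "fingers": 0
}}

```text
time: 4.85
position: [495.4, -76.4, 10.5]
ee_rot: [0.036, 0.706, -0.037, 0.707]
ft_force: [-1.2, -1.3, 5.7]
gripper_width: 43.7
```

```bash
python3 - <<'E'
from plan import *
p,R=state()
p,R=plan(p,R,[([495,-75.5,200],R,10),([470,-150,240],down(1.02),9)])
def tip(R,d): return R*Ro.from_rotvec([0,np.radians(d),0])
Q=tip(R,-40); print(Q.as_matrix().round(2)) # module x = tool z
E
```

```text
t 4.85 p [495.4 -76.4  10.5] R [[0.0, 0.1, 0.99], [-0.0, 0.99, -0.1], [-1.0, -0.0, 0.0]] w 43.7 F [-1.2 -1.3  5.7] q [-0.3   0.51 -0.58  0.48 -0.   -0.2 ]
[[-0.19,0,0,0,0,0],[-0.19,0,0,0,0,0],[-0.19,0,0,0,0,0],[-0.19,0,0,0,0,0],[-0.19,0,0,0,0,0],[-0.19,0,0,0,0,0],[-0.19,0,0,0,0,0],[-0.19,0,0,0,0,0],[-0.19,0.01,0,0,0,0],[-0.185,-0.004,-0.002,0,0,0]]
[[-0.04,-0.09,-0.02,-0.02,0,0],[-0.05,-0.08,-0.03,-0.02,0,0],[-0.04,-0.08,-0.04,-0.02,0,0],[-0.05,-0.07,-0.05,-0.019,0,0],[-0.04,-0.06,-0.05,-0.02,0,0],[-0.05,-0.06,-0.07,-0.02,0,0],[-0.04,-0.05,-0.07,-0.02,0,0],[-0.05,-0.04,-0.08,-0.02,0,0],[-0.04,-0.032,-0.081,-0.02,0,0]]
[[ 0.34 -0.85  0.4 ]
 [ 0.55  0.52  0.65]
 [-0.77 -0.    0.64]]
```

{"api": "step_arm", "payload": {
  "targets": [
    [-0.1, 0, 0, 0, 0, 0],
    [-0.19, 0, 0, 0, 0, 0],
    [-0.19, 0, 0, 0, 0, 0],
    [-0.19, 0, 0, 0, 0, 0],
    [-0.24, 0, 0, 0, 0, 0],
    [-0.24, 0, 0, 0, 0, 0],
    [-0.24, 0, 0, 0, 0, 0],
    [-0.24, 0, 0, 0, 0, 0],
    [-0.2, 0, 0, 0, 0, 0],
    [-0.1, 0, 0, 0, 0, 0]
  ]
}}

```text
time: 5.85
position: [494.9, -75.7, 204.4]
ee_rot: [0.036, 0.706, -0.036, 0.707]
ft_force: [0.3, -0.6, -4.2]
gripper_width: 43.0
```

{"api": "step_arm", "payload": {
  "targets": [
    [0, -0.09, -0.02, -0.02, 0, 0],
    [0, -0.08, -0.03, -0.02, 0, 0],
    [0, -0.08, -0.04, -0.02, 0, 0],
    [0, -0.07, -0.05, -0.019, 0, 0],
    [0, -0.06, -0.05, -0.02, 0, 0],
    [0, -0.06, -0.07, -0.02, 0, 0],
    [0, -0.05, -0.07, -0.02, 0, 0],
    [0, -0.04, -0.08, -0.02, 0, 0],
    [0, -0.03, -0.08, -0.02, 0, 0],
    [0, 0, 0, 0, 0, 0]
  ]
}}

```text
time: 6.85
position: [468.7, -150.4, 201.9]
ee_rot: [-0.345, 0.617, 0.346, 0.617]
ft_force: [0.1, -0.0, -4.1]
gripper_width: 43.3
```

{"api": "step_arm", "payload": {
  "targets": [
    [0, 0, 0, 0, -0.019, 0],
    [0, 0, 0, 0, -0.019, 0],
    [0, 0, 0, 0, -0.019, 0],
    [0, 0, 0, 0, -0.019, 0],
    [0, 0, 0, 0, -0.019, 0],
    [0, 0, 0, 0, -0.018, 0],
    [0, 0, 0, 0, 0, 0],
    [0, 0, 0, 0, 0, 0],
    [0, 0, 0, 0, 0, 0],
    [0, 0, 0, 0, 0, 0]
  ]
}}

```text
time: 7.85
position: [470.1, -149.4, 203.1]
ee_rot: [-0.205, 0.364, 0.445, 0.792]
ft_force: [-0.9, 0.2, -3.7]
gripper_width: 43.4
```

```bash
python3 - <<'E'
from plan import *
p,R=state()
print("tip",np.degrees(np.arcsin(R.as_matrix()[2,2])))
plan(p,R,[([*p[:2],p[2]],down(1.02),6)])
E
```

```text
t 7.85 p [ 470.1 -149.4  203.1] R [[0.34, -0.85, 0.39], [0.56, 0.52, 0.65], [-0.76, -0.0, 0.65]] w 43.4 F [-0.9  0.2 -3.7] q [-0.87  0.36 -0.43  1.04  0.67 -1.98]
tip 40.59569652194245
[[0,0,0,0,0.019,0],[0,0,0,0,0.019,0],[0,0,0,0,0.018,0],[0,0,0,0,0.019,0],[0,0,0,0,0.019,0],[0,0,0,0.001,0.019,0]]
```

Tipped 40.6° and held. Now level it and look.

{"api": "step_arm", "payload": {
  "targets": [
    [0, 0, 0, 0, 0, 0],
    [0, 0, 0, 0, 0.019, 0],
    [0, 0, 0, 0, 0.019, 0],
    [0, 0, 0, 0, 0.018, 0],
    [0, 0, 0, 0, 0.019, 0],
    [0, 0, 0, 0, 0.019, 0],
    [0, 0, 0, 0.001, 0.019, 0],
    [0, 0, 0, 0, 0, 0],
    [0, 0, 0, 0, 0, 0]
  ]
}}

```text
time: 8.75
position: [469.9, -148.7, 202.6]
ee_rot: [-0.344, 0.617, 0.345, 0.618]
ft_force: [-0.5, -0.9, -4.3]
gripper_width: 43.4
```

```bash
python3 - <<'E'
from plan import *
p,R=state()
im=snapshot("side")
M=R.as_matrix(); top=p-M[:,0]*(46-10)  # slot plane centre
for u in(-58,-24.5,-15,0,15,24.5,58): print(u,proj("side",top+M[:,2]*u).round(1))
c=proj("side",top)[0].astype(int);x0,y0=c[0]-40,c[1]-35
cv2.imwrite("pics/s2.png",cv2.resize(im[y0:y0+60,x0:x0+80,::-1],(800,600),interpolation=cv2.INTER_CUBIC));print(x0,y0)
E
```

```text
t 8.75 p [ 469.9 -148.7  202.6] R [[0.0, -0.85, 0.53], [0.0, 0.53, 0.85], [-1.0, 0.0, 0.0]] w 43.4 F [-0.5 -0.9 -4.3] q [-0.46  0.24 -0.38  0.94  0.   -1.48]
-58 [[288.8 172.2]]
-24.5 [[288.7 164.7]]
-15 [[288.7 162.7]]
0 [[288.7 159.5]]
15 [[288.7 156.5]]
24.5 [[288.6 154.7]]
58 [[288.6 148.4]]
248 124
```

View pics/s2.png

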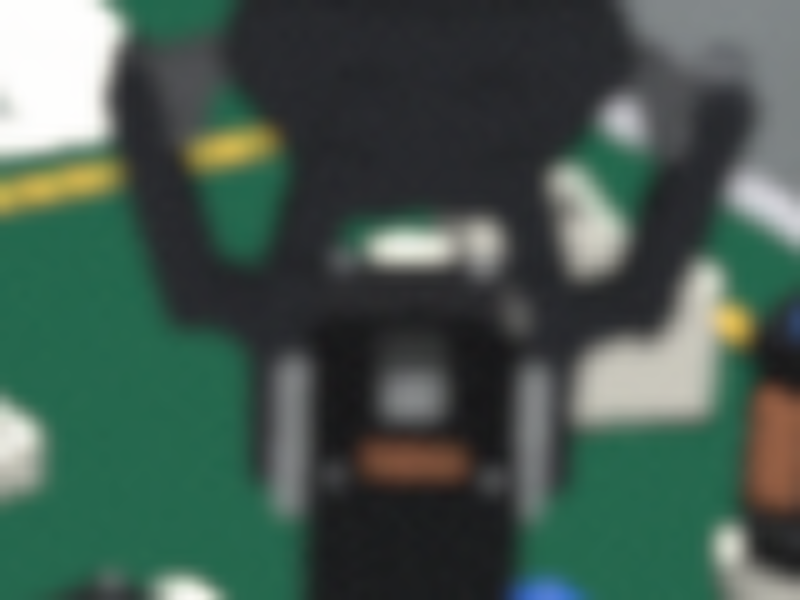

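The carriage is at crop (412,395), which is row 163.5. That corresponds to u≈-16 mm: it sits right at the near slot end next to the orange label, with empty slot behind it. Mid-slot would be crop row 355. The long module is therefore loose and goes in the rework bin.

```bash
python3 - <<'E'
from plan import *
p,R=state()
B=down(.096);print(p)
plan(p,R,[([515,-312,180],B,10),([515,-312,60],B,8)])
E
```

```text
t 8.8 p [ 469.4 -149.5  202.4] R [[0.0, -0.85, 0.53], [0.0, 0.53, 0.85], [-1.0, 0.0, 0.0]] w 43.2 F [-0.4  0.1 -3.3] q [-0.46  0.24 -0.38  0.94  0.   -1.48]
[ 469.43233824 -149.50004246  202.40644469]
[[0.02,-0.12,-0.11,0.015,0,-0],[0.02,-0.14,-0.11,0.014,0,-0],[0.03,-0.14,-0.09,0.015,0,-0],[0.02,-0.15,-0.07,0.015,0,-0],[0.02,-0.16,-0.06,0.014,0,-0],[0.02,-0.16,-0.05,0.015,0,-0],[0.02,-0.17,-0.03,0.015,0,-0],[0.03,-0.17,-0.02,0.014,0,-0],[0.02,-0.16,0,0.015,0,-0],[0.021,-0.173,0.016,0.014,0,-0]]
[[0.15,0,0,0,0,-0],[0.15,0,0,0,0,-0],[0.15,0,0,0,0,-0],[0.15,0,0,0,0,-0],[0.15,0,0,0,0,-0],[0.15,0,0,0,0,-0],[0.15,0,0,0,0,-0],[0.15,-0.002,-0.001,0,0,-0]]
```

{"api": "step_arm", "payload": {
  "targets": [
    [0.02, -0.12, -0.11, 0.015, 0, 0],
    [0.02, -0.14, -0.11, 0.014, 0, 0],
    [0.03, -0.14, -0.09, 0.015, 0, 0],
    [0.02, -0.15, -0.07, 0.015, 0, 0],
    [0.02, -0.16, -0.06, 0.014, 0, 0],
    [0.02, -0.16, -0.05, 0.015, 0, 0],
    [0.02, -0.17, -0.03, 0.015, 0, 0],
    [0.03, -0.17, -0.02, 0.014, 0, 0],
    [0.02, -0.16, 0, 0.015, 0, 0],
    [0.02, -0.17, 0.02, 0.014, 0, 0]
  ]
}}

```text
time: 9.8
position: [514.3, -313.9, 179.8]
ee_rot: [-0.032, 0.706, 0.033, 0.706]
ft_force: [0.3, 0.5, -3.7]
gripper_width: 43.2
```

{"api": "step_arm", "payload": {
  "targets": [
    [0.15, 0, 0, 0, 0, 0],
    [0.15, 0, 0, 0, 0, 0],
    [0.15, 0, 0, 0, 0, 0],
    [0.15, 0, 0, 0, 0, 0],
    [0.15, 0, 0, 0, 0, 0],
    [0.1, 0, 0, 0, 0, 0],
    [0, 0, 0, 0, 0, 0],
    [0, 0, 0, 0, 0, 0]
  ]
}}

```text
time: 10.6
position: [515.2, -312.8, 95.5]
ee_rot: [-0.034, 0.706, 0.035, 0.706]
ft_force: [0.5, -0.4, -3.6]
gripper_width: 43.2
```

```bash
python3 - <<'E'
from plan import *
p,R=state()
im=snapshot("top");im2=snapshot("side")
a=cv2.resize(im[110:230,300:460,::-1],(800,600),interpolation=cv2.INTER_CUBIC)
b=cv2.resize(im2[170:330,250:410,::-1],(600,600),interpolation=cv2.INTER_CUBIC)
cv2.imwrite("pics/b1.png",cv2.resize(np.hstack([a,b]),(800,343)))
plan(p,R,[([515,-312,25],down(.096),6)])
E
```

```text
t 10.6 p [ 515.2 -312.8   95.5] R [[-0.0, -0.1, 1.0], [0.0, 1.0, 0.1], [-1.0, 0.0, -0.0]] w 43.2 F [ 0.5 -0.4 -3.6] q [-0.67  0.54 -0.23  0.8   0.   -0.77]
[[0.12,0,0,0,0,-0],[0.12,0,0,0,0,-0],[0.11,0,0,0,0,-0],[0.12,0.01,0,0,0,-0],[0.12,0,0,0,0,-0],[0.115,-0.002,-0.001,0,0,-0]]
```

View pics/b1.png

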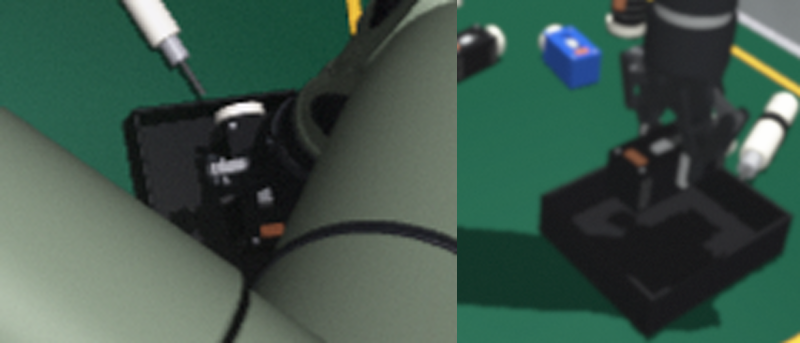

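The module hangs centred over the bin, with its cap at top-crop (240,112) inside the far wall. The carriage shows next to the orange label. Lowering it.

{"api": "step_arm", "payload": {
  "targets": [
    [0.12, 0, 0, 0, 0, 0],
    [0.12, 0, 0, 0, 0, 0],
    [0.12, 0, 0, 0, 0, 0],
    [0.12, 0, 0, 0, 0, 0],
    [0.12, 0, 0, 0, 0, 0],
    [0.1, 0, 0, 0, 0, 0],
    [0.05, 0, 0, 0, 0, 0],
    [0.02, 0, 0, 0, 0, 0],
    [0, 0, 0, 0, 0, 0],
    [0, 0, 0, 0, 0, 0]
  ]
}}

```text
time: 11.7
position: [515.9, -312.6, 18.9]
ee_rot: [-0.035, 0.706, 0.035, 0.706]
ft_force: [0.2, 0.2, -4.5]
gripper_width: 43.6
```

{"api": "step_arm", "payload": {
  "targets": [
    [0.02, 0, 0, 0, 0, 0],
    [0.01, 0, 0, 0, 0, 0],
    [0, 0, 0, 0, 0, 0],
    [0, 0, 0, 0, 0, 0]
  ]
}}

```text
time: 12.1
position: [515.6, -312.4, 15.6]
ee_rot: [-0.035, 0.706, 0.035, 0.706]
ft_force: [0.8, -0.3, -4.2]
gripper_width: 43.2
```

{"api": "step_arm", "payload": {
  "targets": [
    [0.01, 0, 0, 0, 0, 0],
    [0.01, 0, 0, 0, 0, 0],
    [0, 0, 0, 0, 0, 0]
  ]
}}

```text
time: 12.4
position: [515.6, -312.4, 15.5]
ee_rot: [-0.035, 0.706, 0.035, 0.706]
ft_force: [-4.7, 3.7, 11.9]
gripper_width: 43.1
```

It touched the floor at TCP z≈15.5 with a light 16 N rise. Release.

{"api": "step_arm", "payload": {
  "targets": [
    [0, 0, 0, 0, 0, 0],
    [0, 0, 0, 0, 0, 0],
    [0, 0, 0, 0, 0, 0],
    [0, 0, 0, 0, 0, 0],
    [-0.05, 0, 0, 0, 0, 0],
    [-0.15, 0, 0, 0, 0, 0],
    [-0.3, 0, 0, 0, 0, 0],
    [-0.4, 0, 0, 0, 0, 0],
    [-0.4, 0, 0, 0, 0, 0],
    [-0.2, 0, 0, 0, 0, 0]
  ],
  "fingers": 70
}}

```text
time: 13.4
position: [516.9, -313.4, 167.6]
ee_rot: [-0.036, 0.705, 0.034, 0.708]
ft_force: [0.1, -1.0, 1.3]
gripper_width: 70.3
```

```bash
python3 - <<'E'
from plan import *
p,R=state()
S=down(.245)
plan(p,R,[([498,76,165],S,10),([498,76,10],S,8)])
E
```

```text
t 13.4 p [ 516.9 -313.4  167.6] R [[0.0, -0.1, 1.0], [-0.0, 1.0, 0.1], [-1.0, -0.0, 0.0]] w 70.3 F [ 0.1 -1.   1.3] q [-0.67  0.47 -0.14  0.95 -0.   -0.77]
[[0,0.39,0.02,-0.002,0,0],[0,0.39,0.02,-0.003,0,0],[0,0.39,0.04,-0.002,0,0],[0.01,0.39,0.03,-0.002,0,0],[0,0.38,0.04,-0.003,0,0],[0,0.39,0.05,-0.002,0,0],[0,0.39,0.06,-0.002,0,0],[0,0.38,0.05,-0.003,0,0],[0,0.39,0.07,-0.002,0,0.001],[0.006,0.379,0.069,-0.002,0,-0]]
[[0.19,0,0,0,0,-0],[0.2,0,0,0,0,-0],[0.19,0,0,0,0,-0],[0.2,0,0,0,0,-0],[0.19,0,0,0,0,-0],[0.19,0,0,0,0,-0],[0.2,0,0,0,0,-0],[0.19,-0.004,-0.004,0,0,-0]]
```

{"api": "step_arm", "payload": {
  "targets": [
    [0, 0.39, 0.02, -0.002, 0, 0],
    [0, 0.39, 0.02, -0.003, 0, 0],
    [0, 0.39, 0.04, -0.002, 0, 0],
    [0.01, 0.39, 0.03, -0.002, 0, 0],
    [0, 0.38, 0.04, -0.003, 0, 0],
    [0, 0.39, 0.05, -0.002, 0, 0],
    [0, 0.39, 0.06, -0.002, 0, 0],
    [0, 0.38, 0.05, -0.003, 0, 0],
    [0, 0.39, 0.07, -0.002, 0, 0],
    [0, 0.38, 0.07, -0.002, 0, 0]
  ],
  "fingers": 85
}}

```text
time: 14.4
position: [496.5, 78.8, 163.0]
ee_rot: [-0.086, 0.702, 0.086, 0.702]
ft_force: [-0.2, -0.1, -0.4]
gripper_width: 85.1
```

{"api": "step_arm", "payload": {
  "targets": [
    [0.1, 0, 0, 0, 0, 0],
    [0.2, 0, 0, 0, 0, 0],
    [0.2, 0, 0, 0, 0, 0],
    [0.2, 0, 0, 0, 0, 0],
    [0.1, 0, 0, 0, 0, 0],
    [0, 0, 0, 0, 0, 0],
    [0, 0, 0, 0, 0, 0]
  ]
}}

```text
time: 15.1
position: [496.9, 76.8, 82.9]
ee_rot: [-0.085, 0.702, 0.085, 0.702]
ft_force: [0.2, -0.8, 0.2]
gripper_width: 84.9
```

```bash
python3 - <<'E'
from plan import *
p,R=state()
plan(p,R,[([498,76.5,10],down(.245),5)])
im=snapshot("top");im2=snapshot("side")
a=cv2.resize(im[120:240,180:460,::-1],(800,343),interpolation=cv2.INTER_CUBIC)
b=cv2.resize(im2[150:250,200:350,::-1],(386,257),interpolation=cv2.INTER_CUBIC)
cv2.imwrite("pics/c1.png",np.vstack([a,np.hstack([b,np.zeros((257,414,3),np.uint8)])]))
E
```

```text
t 15.1 p [496.9  76.8  82.9] R [[-0.0, -0.24, 0.97], [0.0, 0.97, 0.24], [-1.0, 0.0, -0.0]] w 84.9 F [ 0.2 -0.8  0.2] q [ 0.01  0.4  -0.52  0.66  0.   -0.24]
[[0.15,0,0,0,0,-0],[0.14,0,0,0,0,-0],[0.15,0,0.01,0,0,-0],[0.14,0,0,0,0,-0],[0.149,-0.006,0,0,0,-0]]
```

View pics/c1.png

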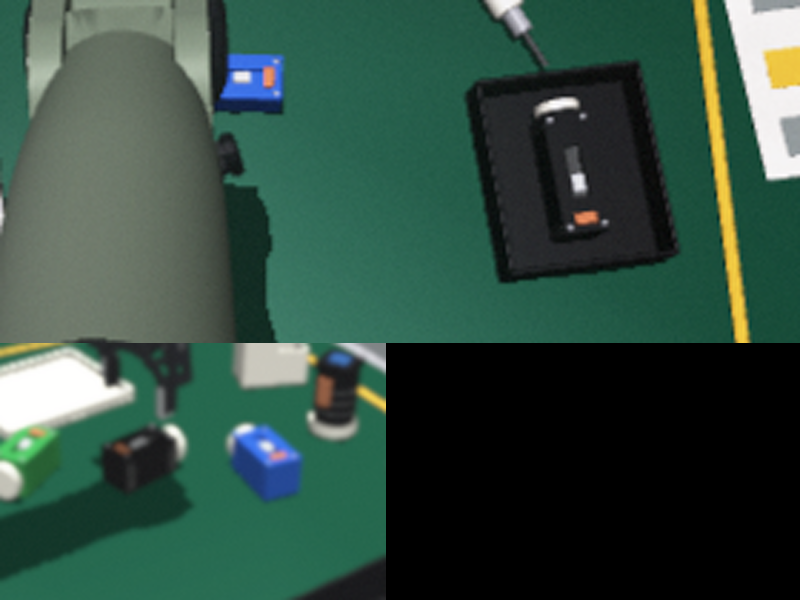

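The top view shows the long module flat in the bin with its slot up and the carriage at the slot end, crop (578,183), so it is definitely loose. The jaws stand over the black short module. Descend and grip.

{"api": "step_arm", "payload": {
  "targets": [
    [0.15, 0, 0, 0, 0, 0],
    [0.14, 0, 0, 0, 0, 0],
    [0.15, 0, 0.01, 0, 0, 0],
    [0.14, 0, 0, 0, 0, 0],
    [0.145, 0, 0, 0, 0, 0],
    [0, 0, 0, 0, 0, 0],
    [0, 0, 0, 0, 0, 0]
  ]
}}

```text
time: 15.9
position: [498.0, 77.4, 10.7]
ee_rot: [-0.086, 0.702, 0.086, 0.702]
ft_force: [0.7, 0.5, 0.1]
gripper_width: 85.1
```

{"api": "step_arm", "payload": {
  "targets": [
    [0, 0, 0, 0, 0, 0],
    [0, 0, 0, 0, 0, 0],
    [0, 0, 0, 0, 0, 0],
    [0, 0, 0, 0, 0, 0],
    [0, 0, 0, 0, 0, 0],
    [0, 0, 0, 0, 0, 0],
    [0, 0, 0, 0, 0, 0]
  ],
  "fingers": 0
}}

```text
time: 16.6
position: [498.6, 77.2, 11.0]
ee_rot: [-0.086, 0.701, 0.085, 0.702]
ft_force: [0.3, -1.0, 5.0]
gripper_width: 43.2
```

{"api": "step_arm", "payload": {
  "targets": [
    [-0.1, 0, 0, 0, 0, 0],
    [-0.19, 0, 0, 0, 0, 0],
    [-0.19, 0, 0, 0, 0, 0],
    [-0.19, 0, 0, 0, 0, 0],
    [-0.24, 0, 0, 0, 0, 0],
    [-0.24, 0, 0, 0, 0, 0],
    [-0.24, 0, 0, 0, 0, 0],
    [-0.24, 0, 0, 0, 0, 0],
    [-0.2, 0, 0, 0, 0, 0],
    [-0.1, 0, 0, 0, 0, 0]
  ]
}}

```text
time: 17.6
position: [498.0, 77.6, 205.0]
ee_rot: [-0.086, 0.701, 0.086, 0.702]
ft_force: [-1.6, 0.0, -3.3]
gripper_width: 43.4
```

{"api": "step_arm", "payload": {
  "targets": [
    [0, 0, 0, -0.01, 0, 0],
    [0, 0, 0, -0.02, 0, 0],
    [0, 0, 0, -0.02, 0, 0],
    [0, 0, 0, -0.02, 0, 0],
    [0, 0, 0, -0.02, 0, 0],
    [0, 0, 0, -0.02, 0, 0],
    [0, 0, 0, -0.02, 0, 0],
    [0, 0, 0, -0.01, 0, 0],
    [0, 0, 0, 0, 0, 0]
  ]
}}

```text
time: 18.5
position: [496.9, 77.5, 202.5]
ee_rot: [-0.376, 0.599, 0.377, 0.598]
ft_force: [0.1, -0.1, -2.2]
gripper_width: 43.2
```

{"api": "step_arm", "payload": {
  "targets": [
    [0, 0, 0, 0, -0.019, 0],
    [0, 0, 0, 0, -0.019, 0],
    [0, 0, 0, 0, -0.019, 0],
    [0, 0, 0, 0, -0.019, 0],
    [0, 0, 0, 0, -0.019, 0],
    [0, 0, 0, 0, -0.018, 0],
    [0, 0, 0, 0, 0, 0],
    [0, 0, 0, 0, 0, 0],
    [0, 0, 0, 0, 0, 0],
    [0, 0, 0, 0, 0, 0]
  ]
}}

```text
time: 19.5
position: [498.1, 78.0, 203.6]
ee_rot: [-0.223, 0.353, 0.484, 0.769]
ft_force: [-0.4, -0.1, -2.3]
gripper_width: 43.2
```

{"api": "step_arm", "payload": {
  "targets": [
    [0, 0, 0, 0, 0, 0],
    [0, 0, 0, 0, 0, 0],
    [0, 0, 0, 0, 0.019, 0],
    [0, 0, 0, 0, 0.019, 0],
    [0, 0, 0, 0, 0.019, 0],
    [0, 0, 0, 0, 0.019, 0],
    [0, 0, 0, 0, 0.019, 0],
    [0, 0, 0, 0, 0.018, 0],
    [0, 0, 0, 0, 0, 0],
    [0, 0, 0, 0, 0, 0]
  ]
}}

```text
time: 20.5
position: [497.5, 78.5, 202.7]
ee_rot: [-0.376, 0.598, 0.378, 0.599]
ft_force: [-0.1, -0.4, -2.6]
gripper_width: 43.2
```

```bash
python3 - <<'E'
from plan import *
p,R=state()
im=snapshot("side")
M=R.as_matrix(); top=p-M[:,0]*(46-10)
c=proj("side",top)[0].astype(int);x0,y0=c[0]-40,c[1]-35
for u in(-39,-24.5,-15,0,15): print(u,((proj("side",top+M[:,2]*u)-[x0,y0])*10).round())
cv2.imwrite("pics/s3.png",cv2.resize(im[y0:y0+60,x0:x0+80,::-1],(800,600),interpolation=cv2.INTER_CUBIC))
T=down(.152)
c,s=np.cos(.152),np.sin(.152)
g=np.array([472-7*c,314-7*s]);print(g)
plan(p,R,[([*g,180],T,10),([*g,30],T,8)])
E
```

```text
t 20.5 p [497.5  78.5 202.7] R [[-0.0, -0.9, 0.43], [0.0, 0.43, 0.9], [-1.0, 0.0, 0.0]] w 43.2 F [-0.1 -0.4 -2.6] q [ 0.01  0.26 -0.36  0.95  0.   -1.12]
-39 [[407. 408.]]
-24.5 [[405. 387.]]
-15 [[405. 374.]]
0 [[403. 354.]]
15 [[402. 334.]]
[465.08070843 312.94009238]
[[0.02,0.13,0.2,0.015,0,-0],[0.03,0.15,0.18,0.016,0,-0],[0.02,0.17,0.17,0.015,0,-0],[0.02,0.18,0.15,0.016,0,-0],[0.03,0.19,0.14,0.015,0,-0],[0.02,0.21,0.11,0.016,0,-0],[0.02,0.22,0.09,0.015,0,-0],[0.03,0.22,0.07,0.016,0,-0],[0.02,0.24,0.05,0.015,0,-0],[0.022,0.231,0.03,0.016,0,-0]]
[[0.19,0,0,0,0,-0],[0.18,0,0,0,0,-0],[0.19,0,0,0,0,-0],[0.19,0,0,0,0,-0],[0.19,0,0,0,0,-0],[0.18,0,0,0,0,-0],[0.19,0,0,0,0,-0],[0.19,-0.003,0,0,0,-0]]
```

View pics/s3.png

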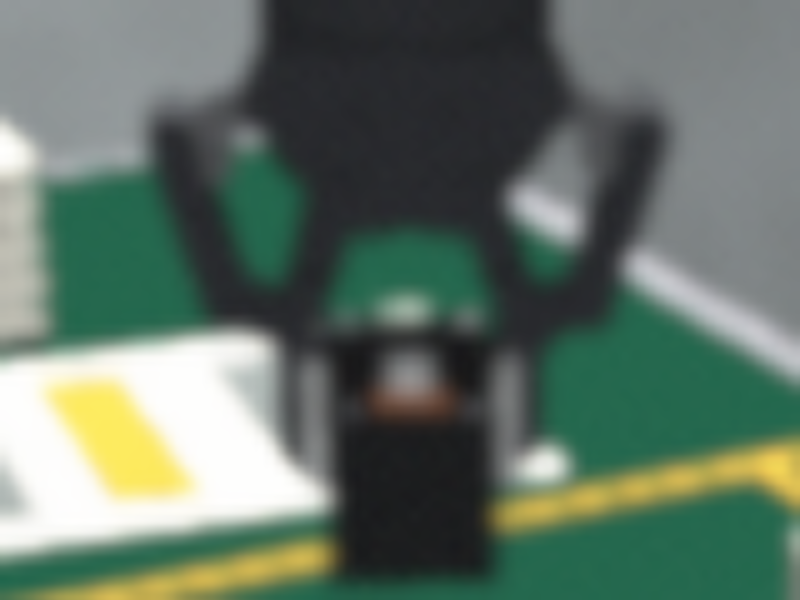

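From this angle the carriage blurs into the label (crop 410,370), so this view is only weak evidence. The long one was clearly loose, and the top view will check the short one after placing. On to the white tray.

{"api": "step_arm", "payload": {
  "targets": [
    [0.02, 0.13, 0.2, 0.015, 0, 0],
    [0.03, 0.15, 0.18, 0.016, 0, 0],
    [0.02, 0.17, 0.17, 0.015, 0, 0],
    [0.02, 0.18, 0.15, 0.016, 0, 0],
    [0.03, 0.19, 0.14, 0.015, 0, 0],
    [0.02, 0.21, 0.11, 0.016, 0, 0],
    [0.02, 0.22, 0.09, 0.015, 0, 0],
    [0.03, 0.22, 0.07, 0.016, 0, 0],
    [0.02, 0.24, 0.05, 0.015, 0, 0],
    [0.02, 0.23, 0.03, 0.016, 0, 0]
  ]
}}

```text
time: 21.55
position: [465.4, 311.5, 179.9]
ee_rot: [-0.05, 0.706, 0.051, 0.705]
ft_force: [0.5, -0.7, -2.9]
gripper_width: 43.4
```

{"api": "step_arm", "payload": {
  "targets": [
    [0.15, 0, 0, 0, 0, 0],
    [0.15, 0, 0, 0, 0, 0],
    [0.15, 0, 0, 0, 0, 0],
    [0.15, 0, 0, 0, 0, 0],
    [0.15, 0, 0, 0, 0, 0],
    [0.15, 0, 0, 0, 0, 0],
    [0.15, 0, 0, 0, 0, 0],
    [0.1, 0, 0, 0, 0, 0],
    [0, 0, 0, 0, 0, 0],
    [0, 0, 0, 0, 0, 0]
  ]
}}

```text
time: 22.55
position: [465.8, 311.4, 65.3]
ee_rot: [-0.052, 0.705, 0.052, 0.705]
ft_force: [-0.8, -0.1, -1.3]
gripper_width: 43.4
```

```bash
python3 - <<'E'
from plan import *
p,R=state()
im=snapshot("top");im2=snapshot("side")
a=cv2.resize(im[150:270,90:250,::-1],(800,600),interpolation=cv2.INTER_CUBIC)
b=cv2.resize(im2[120:220,150:310,::-1],(800,500),interpolation=cv2.INTER_CUBIC)
cv2.imwrite("pics/t1.png",np.hstack([cv2.resize(a,(400,300)),cv2.resize(b,(400,250)).copy() if 0 else cv2.copyMakeBorder(cv2.resize(b,(400,250)),0,50,0,0,0)]))
E
```

```text
t 22.55 p [465.8 311.4  65.3] R [[-0.0, -0.15, 0.99], [0.0, 0.99, 0.15], [-1.0, 0.0, -0.0]] w 43.4 F [-0.8 -0.1 -1.3] q [ 0.46  0.51 -0.38  0.68  0.    0.31]
```

View pics/t1.png

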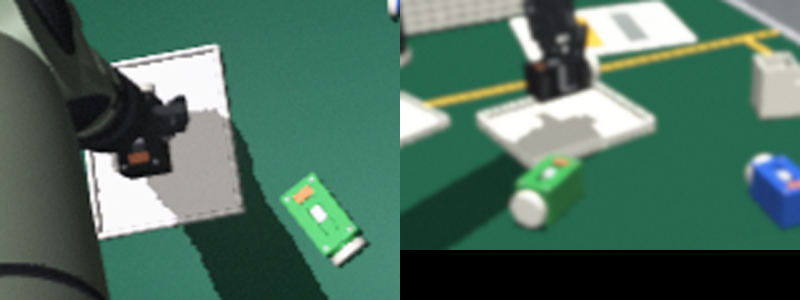

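The module hangs over the larger tray, and its leftward offset matches parallax at that height. Lowering it.

{"api": "step_arm", "payload": {
  "targets": [
    [0.1, 0, 0, 0, 0, 0],
    [0.12, 0, 0, 0, 0, 0],
    [0.12, 0, 0, 0, 0, 0],
    [0.08, 0, 0, 0, 0, 0],
    [0.04, 0, 0, 0, 0, 0],
    [0.02, 0, 0, 0, 0, 0],
    [0, 0, 0, 0, 0, 0],
    [0, 0, 0, 0, 0, 0]
  ]
}}

```text
time: 23.45
position: [465.9, 312.1, 17.4]
ee_rot: [-0.052, 0.705, 0.053, 0.705]
ft_force: [-0.7, 0.3, -2.3]
gripper_width: 43.2
```

{"api": "step_arm", "payload": {
  "targets": [
    [0.01, 0, 0, 0, 0, 0],
    [0, 0, 0, 0, 0, 0],
    [0, 0, 0, 0, 0, 0]
  ]
}}

```text
time: 23.75
position: [465.6, 311.9, 16.3]
ee_rot: [-0.052, 0.705, 0.053, 0.705]
ft_force: [-0.3, -0.2, -2.2]
gripper_width: 43.2
```

{"api": "step_arm", "payload": {
  "targets": [
    [0.01, 0, 0, 0, 0, 0],
    [0.01, 0, 0, 0, 0, 0],
    [0, 0, 0, 0, 0, 0]
  ]
}}

```text
time: 24.05
position: [465.8, 312.0, 16.0]
ee_rot: [-0.052, 0.705, 0.053, 0.705]
ft_force: [-5.3, -1.6, 14.6]
gripper_width: 43.0
```

Contact. Release, rise and move the arm aside so the top camera can see.

{"api": "step_arm", "payload": {
  "targets": [
    [0, 0, 0, 0, 0, 0],
    [0, 0, 0, 0, 0, 0],
    [0, 0, 0, 0, 0, 0],
    [0, 0, 0, 0, 0, 0],
    [-0.05, 0, 0, 0, 0, 0],
    [-0.15, 0, 0, 0, 0, 0],
    [-0.3, 0, 0, 0, 0, 0],
    [-0.4, 0, 0, 0, 0, 0],
    [-0.4, 0, 0, 0, 0, 0],
    [-0.3, 0, 0, 0, 0, 0]
  ],
  "fingers": 70
}}

```text
time: 25.05
position: [466.2, 312.1, 176.9]
ee_rot: [-0.052, 0.705, 0.053, 0.706]
ft_force: [0.6, 0.3, -0.1]
gripper_width: 70.0
```

{"api": "step_arm", "payload": {
  "targets": [
    [0, -0.35, 0, 0, 0, 0],
    [0, -0.35, 0, 0, 0, 0],
    [0, -0.35, 0, 0, 0, 0],
    [0, -0.35, 0, 0, 0, 0],
    [0, -0.35, 0, 0, 0, 0],
    [0, -0.35, 0, 0, 0, 0],
    [0, -0.35, 0, 0, 0, 0],
    [0, -0.35, 0, 0, 0, 0],
    [0, 0, 0, 0, 0, 0],
    [0, 0, 0, 0, 0, 0]
  ]
}}

```text
time: 26.05
position: [507.0, 34.4, 174.2]
ee_rot: [-0.052, 0.705, 0.052, 0.705]
ft_force: [0.1, 1.0, 0.1]
gripper_width: 69.8
```

```bash
python3 - <<'E'
from plan import *
p,R=state()
im=snapshot("top");im2=snapshot("side")
a=cv2.resize(im[50:270,90:450,::-1],(800,489),interpolation=cv2.INTER_CUBIC)
b=cv2.resize(im[165:245,110:200,::-1],(400,356),interpolation=cv2.INTER_CUBIC);c=cv2.resize(im2[120:300,150:410,::-1],(514,356),interpolation=cv2.INTER_CUBIC)
d=cv2.resize(np.hstack([b,c]),(800,312))
cv2.imwrite("pics/f1.png",cv2.resize(np.vstack([a,d]),(599*800//801,600)))
E
```

```text
t 26.05 p [507.   34.4 174.2] R [[-0.0, -0.15, 0.99], [0.0, 0.99, 0.15], [-1.0, 0.0, -0.0]] w 69.8 F [0.1 1.  0.1] q [-0.08  0.3  -0.39  0.88  0.   -0.22]
```

View pics/f1.png

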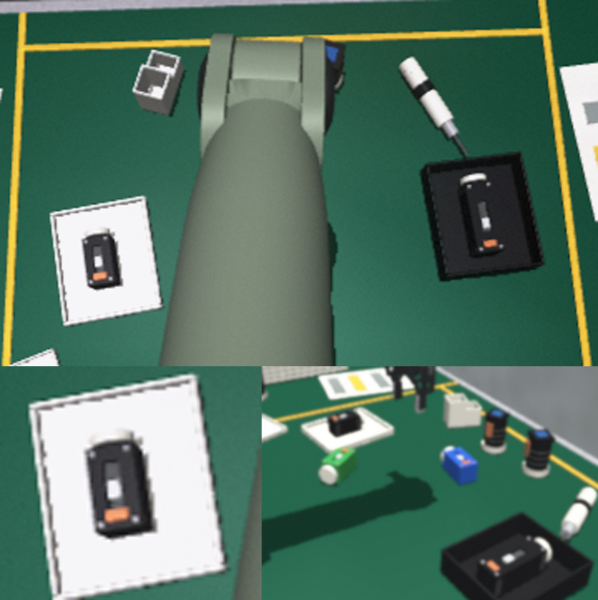

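The long carriage is plainly at its slot end. The short one needs a number, so I'll locate both carriages along their modules in the top view.

```bash
python3 - <<'E'
from h import *
im=snapshot("top")
g=im.astype(int).sum(2)/3
for t,L,rc,px,yaw,floor in(("long_module_mid",116,(186,380),(515,-312),.096,5),("short_module_mid",78,(205,150),(465,312),.152,5)):
    m=near("top",t,rc);p,e=fit(module(L),{"top":m},[*px,yaw,floor]);print(t,np.round(p,2),round(e,3))
    for q,nm in((p,"fit"),):
        q=np.array(q)
        prof=[];us=np.arange(-L/2,L/2+1,3.)
        for u in us:
            P=pose(np.array([[u,v,46] for v in(-4,-2,0,2,4)]),q);pp=proj("top",P).astype(np.float32)
            prof.append(cv2.remap(im,pp[:,0].reshape(1,-1),pp[:,1].reshape(1,-1),cv2.INTER_LINEAR)[0].mean(0))
        prof=np.array(prof)
        print([(int(u),int(v[0]),int(v[2])) for u,v in zip(us,prof)])
E
```

```text
top long_module_mid 0.94 [183. 376.]
long_module_mid [ 5.1656e+02 -3.1128e+02  9.0000e-02  4.1900e+00] 0.044
[(-58, 31, 33), (-55, 39, 40), (-52, 114, 55), (-49, 213, 89), (-46, 223, 92), (-43, 200, 83), (-40, 94, 53), (-37, 37, 40), (-34, 38, 40), (-31, 37, 39), (-28, 42, 45), (-25, 66, 69), (-22, 109, 114), (-19, 180, 187), (-16, 210, 216), (-13, 208, 214), (-10, 214, 220), (-7, 211, 219), (-4, 143, 149), (-1, 82, 86), (2, 78, 82), (5, 77, 81), (8, 74, 78), (11, 76, 80), (14, 77, 81), (17, 78, 82), (20, 72, 76), (23, 47, 51), (26, 34, 37), (29, 34, 38), (32, 35, 39), (35, 35, 38), (38, 35, 38), (41, 35, 38), (44, 34, 38), (47, 34, 38), (50, 35, 38), (53, 36, 39), (56, 37, 40)]
top short_module_mid 0.88 [204. 150.]
short_module_mid [4.6436e+02 3.1197e+02 1.3000e-01 1.0800e+01] 0.048
[(-39, 49, 52), (-36, 69, 65), (-33, 137, 74), (-30, 226, 104), (-27, 243, 116), (-24, 235, 113), (-21, 137, 99), (-18, 86, 89), (-15, 86, 89), (-12, 151, 157), (-9, 226, 232), (-6, 227, 232), (-3, 224, 229), (0, 219, 225), (3, 205, 212), (6, 112, 117), (9, 94, 98), (12, 92, 95), (15, 89, 94), (18, 85, 89), (21, 62, 64), (24, 48, 51), (27, 57, 60), (30, 58, 60), (33, 58, 61), (36, 56, 58), (39, 71, 73)]
```

The long carriage is at about -12 mm, at its slot end. The short one is at mid-slot: centre -3.5 mm in a frame whose slot end also reads about -3.5 mm, so its shift is about 0. The placements are right, so I'm handing in.

```bash
python3 -c "
from workcell import *
print(finish_job())"
```

```text
the job is handed in; nothing more can be done
None
```

The job is handed in, at about 26 s on the robot's clock. Each module was lifted, tipped about 40° with its cap end up, levelled and set down, the long one first. The long one turned out to be loose and is in the deep black rework bin. The short black one is sound and is in the larger white pass tray.

**Last checks:**
- **Carriages:** in the top view the long carriage sits at its slot end, about -12 mm. The short one is at mid-slot, within about 1 mm after correcting for the model fit.
- **Placing:** both modules lie flat with the slot up, inside their bins. They were released only after touching the floor; the highest force reading was about 15 N.
- **Other things:** the tools, pen pot and look-alikes looked undisturbed in the last pictures. I judged this by eye and did not measure them; the arm hid some of them from the top camera.

**Weaker or disagreeing readings:**
- The side view of the short carriage while held was too blurred to decide on; the top view after placing settled it.
- The single-view height fits scattered by several mm: 4 mm for the long module and 11 mm for the short one, against a 5 mm floor. The touch heights fitted the 5 mm floor.

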